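# Nip a brass bushing in a turnbuckle centring clamp

## Robot

A 6-joint arm with a two-finger parallel gripper is mounted at the origin on a cart in front of the work surface, level with it; the furniture and walls round the work are solid. World frame = base frame: x ahead of the robot, y to its left, z up, the work surface at z = 0. Lengths are in m, angles in degrees, forces in N, time in s.
With the tool pointing down it reaches from about 0.325 to 0.85 m from the base axis. Payload 15.5 kg.
Tool frame: the origin (TCP) lies midway between the tips of the shut fingers; the grasp point (between the pads) lies 19 mm behind it; y points along the fingers, x is the direction in which the jaws open and shut, and the axes are right-handed (so a half turn about y gives the same grasp; the last joint's range is limited). The gripper opens to 91 mm and grips with 3 to 60 N. Pads are 32 mm wide; open, the fingers measure 118 mm over their backs; the gripper's body (76 mm by 178 mm) begins 60 mm behind the grasp point.
Start: joints at [-78.065, 28.281, 77.091, -0, 74.628, -5.472], TCP at [0.187, -0.596, 0.214] pointing down, gripper open.
Joint ranges: [-166.48, 166.48], [-47.26, 123.95], [12.59, 153.08], [-70.14, 250.14], [6.76, 159.57], [-176.63, 176.63]. Speed limits (degrees/s): [108.29, 108.29, 147.25, 172.46, 172.46, 172.46].

## Interface

Orientations are given as a 3x3 rotation matrix whose columns are the frame's x, y, z axes.
In Python, from bench import ctrl gives the robot as it stands. The module is installed in compiled form; this text tells all that it offers. Calls block until the motion is done:
- ctrl.goto(position, orientation): joint-space move of the TCP to a pose.
- ctrl.move_l(position, vel=0.15, ori=None, contact_N=None): straight line of the TCP; ori=None keeps the orientation; vel is the mean speed in m/s. With contact_N (N) it stops when the force on the tool has changed by that much, and returns True; else False.
- ctrl.movej(angles): joint-space move.
- ctrl.command_gripper(opening): opening from 0.0 (shut) to 1.0 (fully open); the grip force is fixed at half the most; returns when the fingers have stopped.
- ctrl.sleep(seconds).
- ctrl.ik(position, orientation): joint angles nearest the present ones, or None.
- ctrl.read_camera(name): name is "scene" or "top"; returns the picture (384x512x3 uint8, blue, green, red); there is no depth.
- ctrl.camera_params(name): a dict with "fx", "fy", "cx", "cy" (pixels), "pose" (4x4, takes a point from camera to world coordinates). Camera axes: x right, y up, looking along -z (the intrinsics and any distortion apply to the point x, -y, -z); pixel columns grow to the right and rows downward; lengths in m; the calibration is good to about 2 mm. A picture is of the moment at which its call begins. camera_params takes no time and is no camera call.
A pose or a line that the arm cannot do raises ctrl.MotionError and nothing moves.
- ctrl.sign_off(): hands the job in, once; it reports no verdict.
Readings, each from a call of its own:
- ctrl.current_t(): time.
- ctrl.current_q(): joint angles.
- ctrl.current_dq(): joint speeds.
- ctrl.current_effort(): joint torques, N m.
- ctrl.current_tool_pos(): TCP position.
- ctrl.current_eef_rot(): TCP orientation.
- ctrl.current_contact_force(): force on the tool from outside, world axes, zero at the start.
- ctrl.current_wrist_torque(): the same for the moment, N m.
- ctrl.current_grip_width(): opening from 0.0 (shut) to 1.0 (fully open).
Only numpy, scipy, OpenCV 4.12 (cv2) and the standard library are available. Lean on these libraries where they do the work, as an engineer would, in place of code of your own. Each camera call takes 0.05 s, during which the arm holds its last target. There are 200 camera calls.

## Task

Stand the brass bushing from the parts tray upright on the round rest of the centring clamp, between the open jaws, and let go of it. Then turn the clamp's turnbuckle by its bars, tops towards the rest, until the two jaws have drawn in together and hold the bushing firmly for measuring; stop as soon as the turnbuckle goes clearly stiff, because overtightening squeezes the bushing out of round. Leave everything else on the desk and in the tray where it is.

Things in the scene. Friction and masses are not known exactly. Their poses are not given: they have to be found in the camera images.
- bushing: the only brass part in the tray: plain bushing standing upright, outside diameter 34 mm, height 26 mm, wall about 7 mm, 0.1 kg. Origin: centre of its underside; z up. Turned about its axis it looks the same
- clamp: blue-grey bench centring clamp screwed to the desk, base 206 x 280 mm. Origin: centre of the base's underside; x points from the turnbuckle to the rest (roughly away from the robot), y along the turnbuckle to the left jaw, z up. Heights over the desk: base 14 mm, end blocks 48, jaws 63, bearings 90, lugs of the threaded ends 87
- rest (a point): centre of the ground steel top (35 mm across) of the round rest on which the bushing is to stand, 44 mm over the desk, 55 mm along +x from the clamp's origin and 115 mm from the turnbuckle's axis. The jaws close along the clamp's y; a gripper that closes along the clamp's x keeps clear of them and has about 65 mm from the rest's centre to the nearest bar of the turnbuckle
- left_jaw: left (+y) jaw, sliding along the clamp's y. Its steel V face (120 degrees between the flats, 4 to 17 mm over the rest's top) is bolted to the arm through slots and set out by up to 1.5 mm more or less than nominal, differently each time. At the start it stands 3.2 to 9 mm off a bushing centred on the rest. Origin: at the clamp's origin when fully open, shifting along the clamp's -y as it closes
- right_jaw: right (-y) jaw, the mirror of the left one, its V face also set out differently each time; its origin shifts along the clamp's +y as it closes. Both jaws always move in together by the same amount, and between them bring the bushing to within about 2 mm of the rest's centre
- hub (a point): middle of the turnbuckle body, on its axis (level, along the clamp's y), 60 mm along -x from the clamp's origin, 70 mm over the desk. Six dark bars, 9 mm thick, 60 degrees apart, stand out like spokes, rounded tips 48 mm from the axis, all in the clamp's plane y = 0; their angle at the start varies. Pushing an upper bar along the clamp's +x (to the rest) draws each jaw in, 10 mm a full turn; the other way opens them
- bar_top (a point): highest point of the circle of the bars' tips, 48 mm above the hub. Push bars within some 35 degrees of upright; one leaning farther back may jam. The threads hold where left. Turning takes 0.25 N m with the jaws free (5 to 6 N at a tip) and 0.0032 N m more per newton of jaw force: 8.5 N at a tip when the bushing is well held (40 N a jaw); over 11 N (75 N a jaw) is too tight, a small part of a turn later
- flange_part: grey turned steel flange in the tray, 58 mm disc with a 33 mm hub, 30 mm high; a bystander. Origin: centre of its underside
- knurl_knob: grey steel knob in the tray, 36 mm across, 22 mm high; a bystander. Origin: centre of its underside
- pin_shaft: grey stepped steel shaft standing on end in the tray, 21 mm across, 73 mm high; a bystander. Origin: centre of its underside
- gauge_block: ground steel block lying near the middle of the tray, 30 x 35 x 9 mm; a bystander. Origin: centre of its underside
- parts_tray: dark loose sheet-steel tray with the turned parts, 215 x 315 mm, floor 2 mm thick, walls 22 mm high. Origin: centre of its underside; y along the long side, z up. Four round parts stand about 45 mm either side of its middle along x and 70 mm along y: a gripper that closes along the tray's y has room on both sides of each
- caliper: digital caliper lying on the desk in front of the clamp, 256 mm long, 15 mm high; a bystander
- loupe: black inspection loupe standing on the desk behind the clamp, to the right, 35 mm across, 40 mm high; a bystander
- mug: white mug with green dots to the left of the clamp, 93 mm high; a bystander
There are look-alikes about, which are no part of the job. Leave any pink or turquoise look-alike of the bushing alone.

How it is judged:
By the outcome, as a careful person would: the job done as asked, in the order asked, and still so for the second after the job is handed in, with the robot touching nothing.
It also fails if it takes over 72 s, if anything falls off the work surface, if the arm or the gripper's body presses on something with over 40 N, if the wrist force passes 120 N, or if a joint passes its speed limit or range.

## Working session

There is one attempt and no reset: what is moved stays moved. The work goes in short steps, each a Python script; the robot and the scene stay as the last script left them, time stands still between calls to the robot, and variables do not carry over. Pictures are saved under pics/ and viewed, on a budget of 10 in all, crops included, one or two more only if the job needs it, and the job is handed in when it is done.

```bash
mkdir -p pics
python3 - <<'E'
from bench import ctrl
import cv2
for n in("scene","top"):
    cv2.imwrite(f"pics/{n}0.png",ctrl.read_camera(n)); p=ctrl.camera_params(n); print(n,p)
print(ctrl.current_t(),ctrl.current_contact_force(),ctrl.current_eef_rot())
E
```

```text
scene {'fx': 425.0910183495292, 'fy': 425.0910183495292, 'cx': 259.11205032778497, 'cy': 195.48642671603935, 'pose': array([[ 0.59075144,  0.45632868, -0.66541481, -0.23376435],
       [-0.8067867 ,  0.32346114, -0.49443716, -0.57583227],
       [-0.01039002,  0.82893729,  0.55924505,  0.77641496],
       [ 0.        ,  0.        ,  0.        ,  1.        ]])}
top {'fx': 463.03909821632527, 'fy': 463.03909821632527, 'cx': 254.8703578746343, 'cy': 193.4701946248114, 'pose': array([[-4.23917056e-05,  9.81372454e-01, -1.92114824e-01,
         2.82230927e-01],
       [-9.99978217e-01,  1.22642310e-03,  6.48554132e-03,
        -1.30998901e-02],
       [ 6.60034565e-03,  1.92110914e-01,  9.81351024e-01,
         1.52055080e+00],
       [ 0.00000000e+00,  0.00000000e+00,  0.00000000e+00,
         1.00000000e+00]])}
0.1 [-0.02388649  0.07463638  0.16087229] [[ 2.99130378e-01 -2.57718613e-04  9.54212215e-01]
 [-9.54211589e-01  1.09597599e-03  2.99130478e-01]
 [-1.12288517e-03 -9.99999366e-01  8.19216254e-05]]
```

View pics/scene0.png

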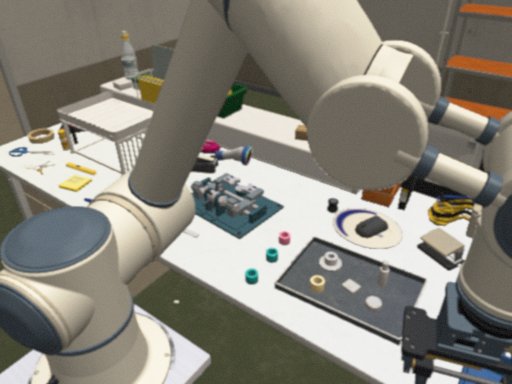

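View pics/top0.png

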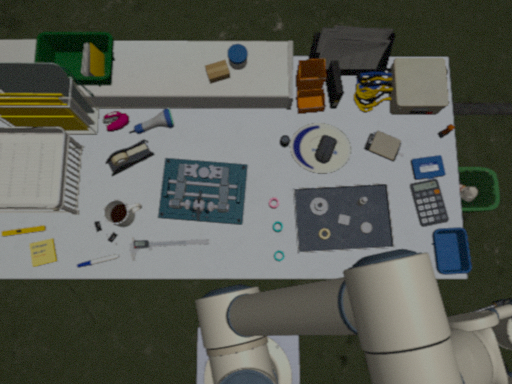

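The scene shows the tray holding four round parts, with the brass ring at scene (317,283) and top (325,234). The pink (273,203) and turquoise (277,227) and (279,256) rings lie outside the tray, so they are look-alikes. The clamp is at top (203,191). I'll enlarge both to confirm this and measure.

Run:
```python
import cv2,numpy as np
t=cv2.imread("pics/top0.png");s=cv2.imread("pics/scene0.png")
a=cv2.resize(t[150:230,150:255],None,fx=5,fy=5,interpolation=3)
b=cv2.resize(t[175:260,285:400],None,fx=4,fy=4,interpolation=3)
cv2.imwrite("pics/c1.png",a)
c=cv2.resize(s[165:240,180:290],None,fx=5,fy=5,interpolation=3)
d=cv2.resize(s[230:345,265:430],None,fx=2,fy=2,interpolation=3)
W=800
im=np.zeros((600,800,3),np.uint8)
def put(x,y,i):
    h=min(i.shape[0],600-y);w=min(i.shape[1],800-x);im[y:y+h,x:x+w]=i[:h,:w]
put(0,0,c);put(0,380,cv2.resize(d,None,fx=.95,fy=.95));put(330,260+115,cv2.resize(b,None,fx=.65,fy=.65))
cv2.imwrite("pics/c2.png",im)
```

```text
(no output)
```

View pics/c1.png

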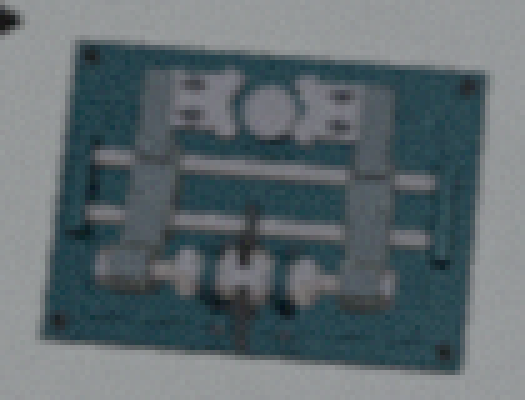

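View pics/c2.png

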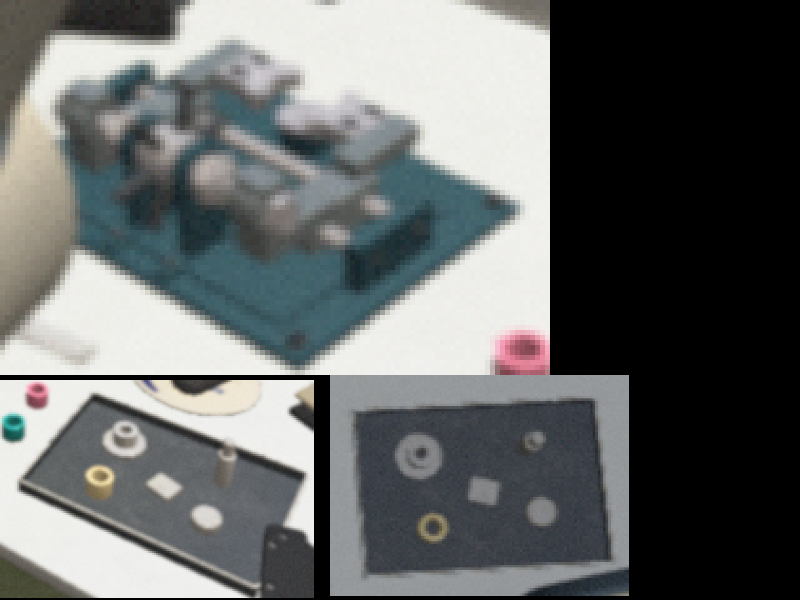

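Confirmed: the brass ring at top (325,234) / scene (317,283) is the only brass part in the tray. In the top view the base corners are near (165.6,158.2), (247.6,164.6), (242.2,224.6) and (158,217.6), and the rest is at (204,172).

```bash
cat > h.py <<'E'
import numpy as np,cv2
from bench import ctrl
P={n:ctrl.camera_params(n) for n in("top","scene")}
def ray(n,uv):
    p=P[n];d=np.array([(uv[0]-p["cx"])/p["fx"],-(uv[1]-p["cy"])/p["fy"],-1.])
    return p["pose"][:3,3],p["pose"][:3,:3]@d
def atz(n,uv,z):
    o,d=ray(n,uv);return o+d*(z-o[2])/d[2]
def proj(n,X):
    p=P[n];c=p["pose"][:3,:3].T@(np.array(X)-p["pose"][:3,3])
    return np.array([p["cx"]-p["fx"]*c[0]/c[2],p["cy"]+p["fy"]*c[1]/c[2]])
def tri(a,b):
    (o1,d1),(o2,d2)=ray("top",a),ray("scene",b)
    k=np.linalg.lstsq(np.c_[d1,-d2],o2-o1,rcond=None)[0]
    x,y=o1+k[0]*d1,o2+k[1]*d2
    return (x+y)/2,np.linalg.norm(x-y)
def brass(img,box):
    x0,y0,x1,y1=box;h=cv2.cvtColor(img[y0:y1,x0:x1],cv2.COLOR_BGR2HSV)
    m=cv2.inRange(h,(12,60,70),(35,255,255));return m
def down(ax):  # tool y down, tool x along unit ax (2-vector)
    x=np.array([ax[0],ax[1],0.]);x/=np.linalg.norm(x);y=np.array([0,0,-1.])
    return np.c_[x,y,np.cross(x,y)]
E
python3 - <<'E'
from h import *
t=cv2.imread("pics/top0.png");s=cv2.imread("pics/scene0.png")
for n,i,b in(("top",t,(312,222,338,246)),("scene",s,(305,268,331,298))):
    m=brass(i,b);ys,xs=np.nonzero(m);print(n,len(xs),xs.min()+b[0],xs.max()+b[0],ys.min()+b[1],ys.max()+b[1])
    hull=cv2.convexHull(np.c_[xs,ys].astype(np.int32));mm=np.zeros_like(m);cv2.fillPoly(mm,[hull],1);ys,xs=np.nonzero(mm);print(xs.mean()+b[0],ys.mean()+b[1])
    if n=="top": ct=np.array([xs.mean()+b[0],ys.mean()+b[1]])
    else: cs=np.array([xs.mean()+b[0],ys.mean()+b[1]])
print("bush tri (mid)",tri(ct,cs)); print("top at z.028",atz("top",ct,.028),"z.015",atz("top",ct,.015))
C=[(165.6,158.2),(247.6,164.6),(242.2,224.6),(158,217.6)]
W=np.array([atz("top",c,.012) for c in C]);print(W,W.mean(0))
y=(W[0]-W[1]+W[3]-W[2])[:2];x=(W[0]-W[3]+W[1]-W[2])[:2]
print("y ax",np.degrees(np.arctan2(y[1],y[0]))-90,"x ax",np.degrees(np.arctan2(x[1],x[0])),np.linalg.norm(y)/2,np.linalg.norm(x)/2)
th=np.radians((np.degrees(np.arctan2(y[1],y[0]))-90+np.degrees(np.arctan2(x[1],x[0])))/2)
ex=np.array([np.cos(th),np.sin(th)]);o=W.mean(0)[:2]
print("rest",o+.055*ex,"from px",atz("top",(204,172),.044))
print("rest tri",tri((204,172),(180+297/5,165+118/5)))
print("proj rest scene",proj("scene",[*(o+.055*ex),.044]), "hub",proj("scene",[*(o-.06*ex),.07]))
Tc=[(285+(a-330)/2.6,175+(b-375)/2.6) for a,b in((355,412),(594,401),(610,558),(366,576))]
T=np.array([atz("top",c,.02) for c in Tc]);print("tray",T,np.degrees(np.arctan2(*(T[0]-T[1]+T[3]-T[2])[[1,0]]))-90)
E
```

```text
top 56 319 329 229 238
323.8791208791209 233.3846153846154
scene 213 310 324 275 292
316.9775784753363 283.32286995515693
bush tri (mid) (array([ 0.44364065, -0.24682952,  0.01651727]), np.float64(0.002589444873328341))
top at z.028 [ 0.44319447 -0.24609014  0.028     ] z.015 [ 0.44459645 -0.24811947  0.015     ]
[[0.69813886 0.27738626 0.012     ]
 [0.67638287 0.00135885 0.012     ]
 [0.47358052 0.01844542 0.012     ]
 [0.49646501 0.29484501 0.012     ]] [0.58614182 0.14800888 0.012     ]
y ax -4.619914859103659 x ax -4.881643991645824 0.2771138562424055 0.2029743615132555
rest [0.64095286 0.14345369] from px [0.64276828 0.14383173 0.044     ]
rest tri (array([0.64103215, 0.14708026, 0.03986214]), np.float64(0.007823815844186814))
proj rest scene [241.45578162 187.69523619] hub [214.75000743 196.48774048]
tray [[ 0.59045086 -0.15457956  0.02      ]
 [ 0.60519259 -0.46022895  0.02      ]
 [ 0.40527321 -0.46923995  0.02      ]
 [ 0.38286576 -0.16479398  0.02      ]] 3.484482249583877
```

```bash
cat >> h.py <<'E'
TH=np.radians(-4.75);EX=np.array([np.cos(TH),np.sin(TH)]);EY=np.array([-EX[1],EX[0]])
ORG=np.array([.5868,.1483]);REST=ORG+.055*EX;HUB=ORG-.06*EX
B=np.array([.4435,-.2468])
a=np.radians(3.5);RT=down((np.sin(a),-np.cos(a)));RC=down(EX)
E
python3 - <<'E'
from h import *
for p,R in(((*B,.15),RT),((*B,.010),RT),((*REST,.2),RC),((*REST,.2),down(-EX)),((*HUB,.105),RC),((*HUB,.105),down(-EX))): print(p,np.round(ctrl.ik(p,R),1) if ctrl.ik(p,R) is not None else None)
ctrl.command_gripper(.7)
ctrl.goto([*B,.12],RT);print(ctrl.current_t(),ctrl.current_tool_pos())
print(ctrl.move_l([*B,.010],vel=.1,contact_N=8),ctrl.current_tool_pos())
ctrl.command_gripper(0.);print(ctrl.current_grip_width()*91,ctrl.current_t())
ctrl.move_l([*B,.14],vel=.15);print(ctrl.current_grip_width()*91,ctrl.current_t())
for n in("top","scene"):cv2.imwrite(f"pics/{n}1.png",ctrl.read_camera(n))
t=cv2.imread("pics/top1.png");s=cv2.imread("pics/scene1.png")
z=lambda i,x,y,w,h,f:cv2.resize(i[y:y+h,x:x+w],None,fx=f,fy=f,interpolation=3)
A=z(s,180,165,110,75,6);D=np.zeros((600,800,3),np.uint8);D[:450,:660]=A
D[450:600,:200]=cv2.resize(s,(200,150));D[450:600,220:420]=cv2.resize(t,(200,150))
cv2.imwrite("pics/v1.png",D)
E
```

```text
(np.float64(0.4435), np.float64(-0.2468), 0.15) [-35.8  23.5  98.   -0.   58.5  50.7]
(np.float64(0.4435), np.float64(-0.2468), 0.01) [-35.8  36.5 104.7  -0.   38.8  50.7]
(np.float64(0.6416111026373769), np.float64(0.14374554858682875), 0.2) [ 7.4 31.6 73.1 -0.  75.2 12.2]
(np.float64(0.6416111026373769), np.float64(0.14374554858682875), 0.2) [   7.4   31.6   73.1   -0.    75.2 -167.8]
(np.float64(0.5270060698501343), np.float64(0.15326849245073224), 0.105) [10.  29.9 94.9 -0.  55.2 14.7]
(np.float64(0.5270060698501343), np.float64(0.15326849245073224), 0.105) [  10.    29.9   94.9   -0.    55.2 -165.3]
2.325 [ 0.44361596 -0.24766661  0.12020197]
False [ 0.44378323 -0.24700735  0.01047169]
32.99742007596438 4.1583
32.750784014660326 5.175
```

View pics/v1.png

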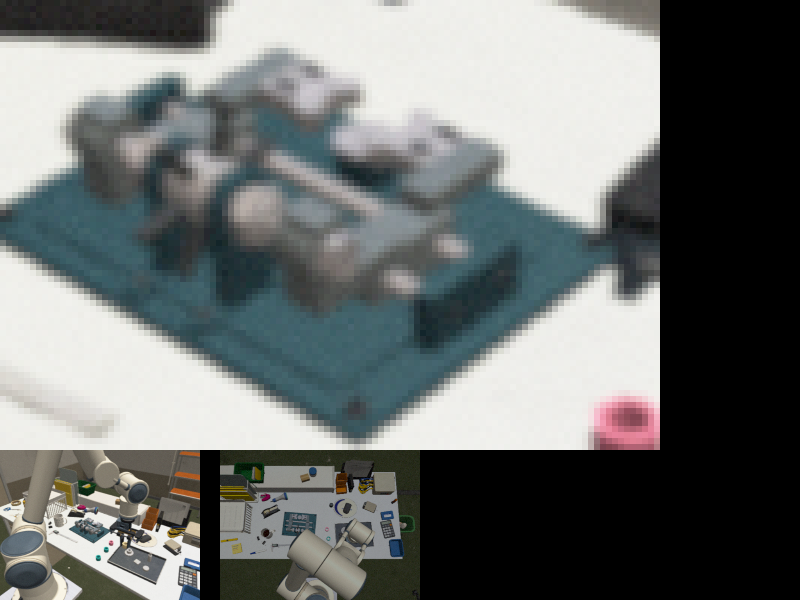

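Grip width is 33 mm, so the bushing is held. The rest appears at crop (365,140). Next I check the clamp's pose against the scene view and work out the bar angle.

Run:
```python
from h import *
for sx,sy in((-1,-1),(1,-1),(-1,1)):
    X=[*(ORG+sx*.103*EX+sy*.14*EY),.014];print(sx,sy,(proj("scene",X)-[180,165])*6,(proj("top",X)-150)*5)
print("rest",(proj("scene",[*REST,.044])-[180,165])*6,(proj("top",[*REST,.044])-150)*5)
for ph in range(-90,271,30):
    p=np.radians(ph);X=[*(HUB+.048*np.sin(p)*EX),.07+.048*np.cos(p)]
    print(ph,"scene",np.round((proj("scene",X)-[180,165])*6),"top",np.round((proj("top",X)-150)*5))
print("hub top",(proj("top",[*HUB,.07])-150)*5)
```

```text
-1 -1 [360.28100623 435.51749889] [462.66544478 374.16571253]
1 -1 [632.76615839 240.31622144] [489.62965292  70.12528548]
-1 1 [-28.17077981 215.16630733] [ 37.05287978 338.65398361]
rest [369.07071277 135.44457614] [270.09441709 111.71757656]
-90 scene [137. 231.] top [239. 352.]
-60 scene [143. 184.] top [236. 337.]
-30 scene [167. 138.] top [236. 305.]
0 scene [202. 106.] top [238. 265.]
30 scene [238.  97.] top [244. 228.]
60 scene [266. 113.] top [250. 206.]
90 scene [277. 147.] top [255. 204.]
120 scene [271. 192.] top [258. 221.]
150 scene [248. 235.] top [258. 252.]
180 scene [215. 267.] top [255. 290.]
210 scene [180. 278.] top [250. 325.]
240 scene [151. 265.] top [244. 348.]
270 scene [137. 231.] top [239. 352.]
hub top [247.13363298 277.6113428 ]
```

Run:
```python
from h import *
ctrl.goto([*REST,.18],RC);print(ctrl.current_t(),ctrl.current_tool_pos(),ctrl.current_grip_width()*91)
ctrl.move_l([*REST,.085],vel=.1);p=ctrl.current_tool_pos();print(ctrl.current_t(),p)
for n in("top","scene"):cv2.imwrite(f"pics/{n}2.png",ctrl.read_camera(n))
s=cv2.imread("pics/scene2.png");D=cv2.resize(s[155:235,195:290],None,fx=8,fy=7.5,interpolation=3)
# predicted bushing top/bottom circle overlay, centred on the TCP
for z in(p[2]-.008,p[2]+.018):
    pts=np.array([(proj("scene",[p[0]+.017*np.cos(a),p[1]+.017*np.sin(a),z])-[195,155]+.5)*[8,7.5] for a in np.linspace(0,6.28,60)]).astype(np.int32)
    cv2.polylines(D,[pts],True,(0,0,255),1)
for z,r in((.044,.0175),):
    pts=np.array([(proj("scene",[REST[0]+r*np.cos(a),REST[1]+r*np.sin(a),z])-[195,155]+.5)*[8,7.5] for a in np.linspace(0,6.28,60)]).astype(np.int32)
    cv2.polylines(D,[pts],True,(0,255,0),1)
cv2.imwrite("pics/v2.png",D[:600,:800])
```

```text
6.8917 [0.64150224 0.14249501 0.179851  ] 32.474205754219305
7.9917 [0.64206834 0.14380757 0.08565736]
```

View pics/v2.png

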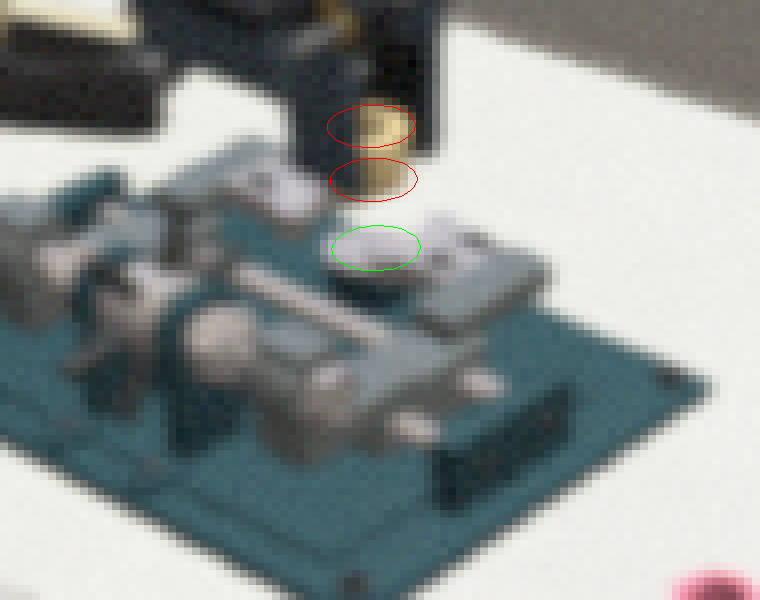

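The bushing is upright in the fingers. It and the rest both lie within about 1 px of my predictions, shifted the same way, so they are aligned. I'll lower it until contact, then release.

Run:
```python
from h import *
print(ctrl.move_l([*REST,.060],vel=.08,contact_N=6),ctrl.current_tool_pos())
print(ctrl.move_l([*REST,.049],vel=.02,contact_N=4),ctrl.current_tool_pos(),ctrl.current_contact_force())
ctrl.command_gripper(.5);print(ctrl.current_t(),ctrl.current_grip_width())
ctrl.move_l([*REST,.16],vel=.12);print(ctrl.current_t())
q=HUB-.075*EX
ctrl.goto([*q,.18],RC);ctrl.command_gripper(0.);print(ctrl.current_t(),ctrl.current_contact_force())
for n in("top","scene"):cv2.imwrite(f"pics/{n}3.png",ctrl.read_camera(n))
s=cv2.imread("pics/scene3.png");t=cv2.imread("pics/top3.png")
D=np.zeros((560,800,3),np.uint8)
D[:300,:400]=cv2.resize(s[155:230,190:290],(400,300),interpolation=3)
D[:300,400:]=cv2.resize(t[155:230,155:255],(400,300),interpolation=3)
D[300:,:340]=cv2.resize(s,(340,260));D[300:,400:740]=cv2.resize(t,(340,260))
cv2.imwrite("pics/v3.png",D)
```

```text
True [0.6410936  0.14435247 0.05767287]
True [0.64131029 0.14467864 0.05717796] [ 2.8009776   2.86535871 -0.65030273]
9.075 0.49836036475135304
10.075
11.6583 [ 0.84189424  0.55729723 -0.45881244]
```

View pics/v3.png

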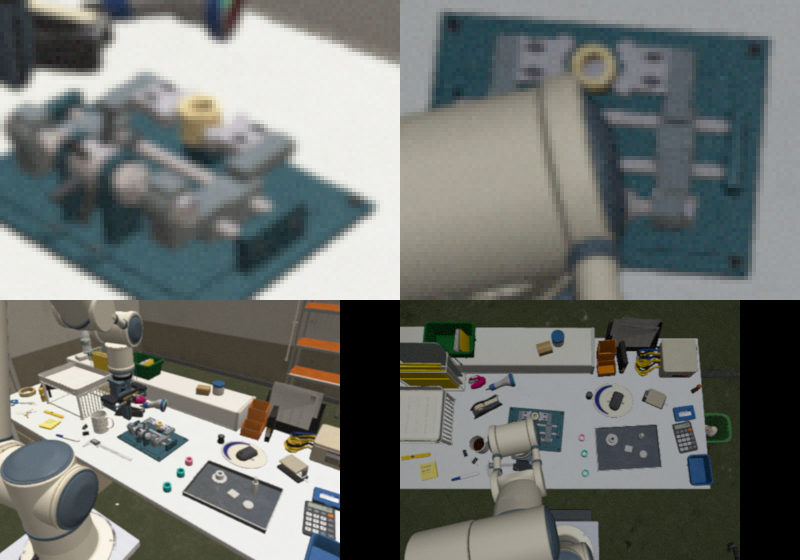

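The bushing now stands between the jaws and looks upright. Contact came 5 mm higher than expected, though, so I'll check its seating against predicted outlines before turning anything.

Run:
```python
from h import *
D=[]
for n,x0,y0 in(("scene",220,165),("top",185,155)):
    i=cv2.imread(f"pics/{n}3.png")[y0:y0+40,x0:x0+40];d=cv2.resize(i,(400,400),interpolation=0)
    for z,r,c in((.044,.017,(0,255,0)),(.070,.017,(0,0,255)),(.070,.010,(0,0,255))):
        pts=np.array([(proj(n,[REST[0]+r*np.cos(a),REST[1]+r*np.sin(a),z])-[x0,y0]+.5)*10 for a in np.linspace(0,6.28,60)]).astype(np.int32)
        cv2.polylines(d,[pts],True,c,1)
    D.append(d)
cv2.imwrite("pics/v4.png",np.hstack(D))
def hullc(n,b,f):
    m=brass(cv2.imread(f),b);ys,xs=np.nonzero(m);h=cv2.convexHull(np.c_[xs,ys].astype(np.int32));mm=np.zeros_like(m);cv2.fillPoly(mm,[h],1);ys,xs=np.nonzero(mm);return np.array([xs.mean()+b[0],ys.mean()+b[1]]),(xs.min()+b[0],xs.max()+b[0],ys.min()+b[1],ys.max()+b[1])
a=hullc("top",(190,160,216,182),"pics/top3.png");b=hullc("scene",(228,170,252,200),"pics/scene3.png");print(a,b)
for z in(.055,.057,.060,.07):print(z,atz("scene",b[0],z),atz("top",a[0],z))
print(REST,tri(a[0],b[0]))
```

```text
(array([202.92222222, 171.77777778]), (np.int64(198), np.int64(208), np.int64(167), np.int64(177))) (array([239.2371134 , 184.31958763]), (np.int64(235), np.int64(244), np.int64(179), np.int64(191)))
0.055 [0.63919032 0.15051523 0.055     ] [0.64082009 0.1461813  0.055     ]
0.057 [0.6367702  0.14850156 0.057     ] [0.64033073 0.14596394 0.057     ]
0.06 [0.63314002 0.14548105 0.06      ] [0.6395967  0.14563788 0.06      ]
0.07 [0.62103943 0.13541267 0.07      ] [0.63714991 0.14455105 0.07      ]
[0.6416111  0.14374555] (array([0.63893796, 0.1475445 , 0.0565901 ]), np.float64(0.004267017647408398))
```

View pics/v4.png

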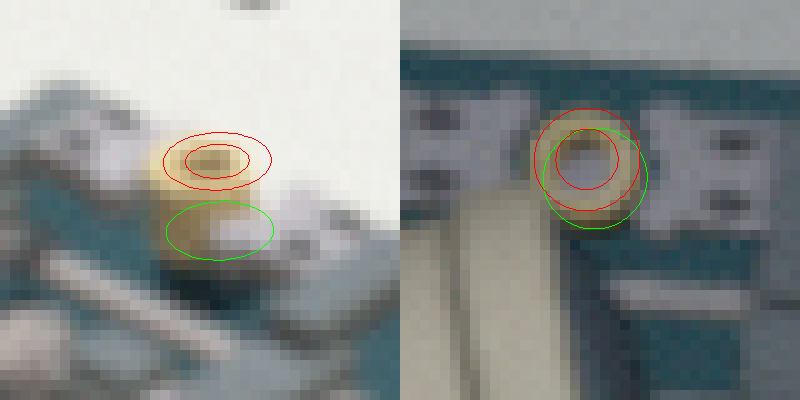

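It is seated: the silhouette's mid-height triangulates to 0.0566 m against 0.057 m expected, and it's about 2 mm off centre at most, within what the V jaws correct. For the first push I'll find the bar by touch and log the forces.

```bash
cat >> h.py <<'E'
Z=.108
def at(dx,z): return [*(HUB+dx*EX),z]
def fx(): f=ctrl.current_contact_force();return np.round([f[:2]@EX,f[:2]@EY,f[2]],1)
def off(): return round(float((ctrl.current_tool_pos()[:2]-HUB)@EX)*1e3,1)
E
python3 - <<'E'
from h import *
ctrl.move_l(at(-.070,Z),vel=.12);print(ctrl.current_t(),fx(),off(),ctrl.current_tool_pos())
print(ctrl.move_l(at(-.01,Z),vel=.04,contact_N=3),off(),fx(),ctrl.current_t())
x=off()/1e3
while x<-.004:
    x=min(x+.008,.002)
    c=ctrl.move_l(at(x,Z),vel=.04,contact_N=9);print(c,off(),fx(),round(ctrl.current_t(),2))
    if c:break
E
```

```text
12.5083 [ 1.1 -0.6  0.9] -69.8 [0.45748957 0.15914162 0.10842446]
True -31.8 [-0.8 -0.1  7.5] 13.4583
True -30.7 [-5.1  0.  16.4] 13.67
```

The fingertip rode onto the tip of a bar that leans back too far (force upward, 16 N). I'll lift off and catch it lower. The jaws still have at least 115° of free travel, so the first push can't overtighten.

Run:
```python
from h import *
ctrl.move_l(at(-.034,.135),vel=.1);ctrl.move_l(at(-.066,.125),vel=.12)
print(ctrl.move_l(at(-.066,.098),vel=.1,contact_N=8),off(),fx())
print(ctrl.move_l(at(-.01,.098),vel=.04,contact_N=3),off(),fx(),ctrl.current_t())
x=off()/1e3
while x<-.002:
    x=min(x+.009,0)
    c=ctrl.move_l(at(x,.100),vel=.05,contact_N=14);f=fx();print(c,off(),f,round(ctrl.current_t(),2))
    if c or abs(f[2])>15:break
for n in("scene",):cv2.imwrite(f"pics/{n}5.png",ctrl.read_camera(n))
s=cv2.imread("pics/scene5.png");cv2.imwrite("pics/v5.png",cv2.resize(s[145:225,190:290],(800,600),interpolation=3))
```

```text
False -65.7 [0.3 0.3 0.7]
True -36.7 [-0.6  0.3  0.5] 15.7583
True -33.7 [-0.1  0.3 -0.4] 15.97
```

View pics/v5.png

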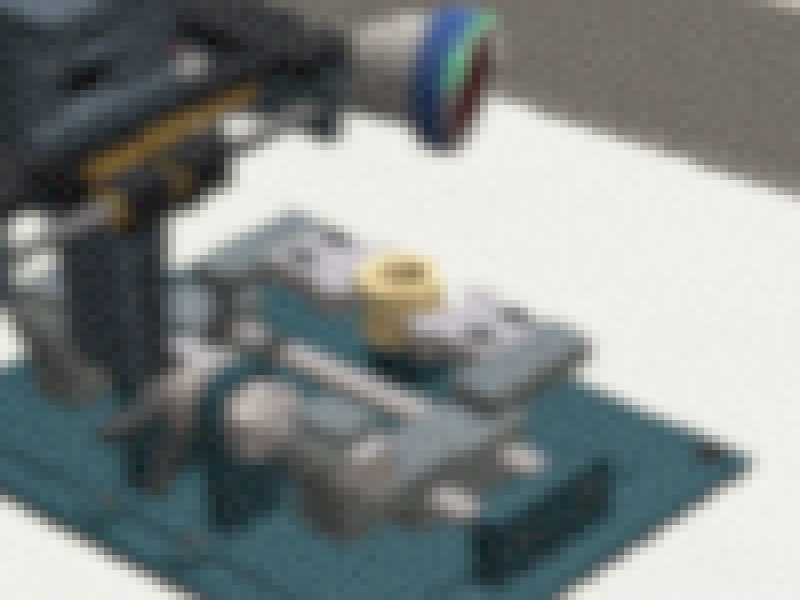

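The picture shows the finger just behind a bar, with the bushing upright. The stop left no residual force, so it was an impact spike. I'll push more slowly, with a threshold above the spikes while the jaws are certainly free.

Run:
```python
from h import *
x=off()/1e3
for k in range(12):
    x=min(off()/1e3+.006,0)
    c=ctrl.move_l(at(x,.100),vel=.03,contact_N=22);f=fx();print(c,off(),round(ctrl.current_tool_pos()[2],4),f,round(ctrl.current_t(),2))
    if x>=-.003 or (c and k>2) or abs(f[2])>15:break
```

```text
False -29.3 0.0999 [-6.7  0.6  6.2] 16.4
False -24.3 0.0999 [-5.8 -0.2  4.6] 16.71
False -18.9 0.0999 [-4.7 -0.6  3.2] 17.02
False -13.2 0.0999 [-4.1  0.1  3.3] 17.36
False -7.3 0.0999 [-2.8 -0.8  2.6] 17.7
False -1.7 0.0997 [-4.8  0.1 -0. ] 18.05
```

Run:
```python
from h import *
x0,y0=190,165
s=ctrl.read_camera("scene");cv2.imwrite("pics/scene6.png",s);d=cv2.resize(s[y0:y0+50,x0:x0+62],None,fx=12,fy=12,interpolation=3)
for ph in range(-90,100,15):
    p=np.radians(ph);u=(proj("scene",[*(HUB+.048*np.sin(p)*EX),.07+.048*np.cos(p)])-[x0,y0]+.5)*12
    cv2.circle(d,tuple(int(v) for v in u),3,(0,0,255) if ph%30==0 else (0,255,255),-1)
cv2.imwrite("pics/v6.png",d)
```

```text
(no output)
```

View pics/v6.png

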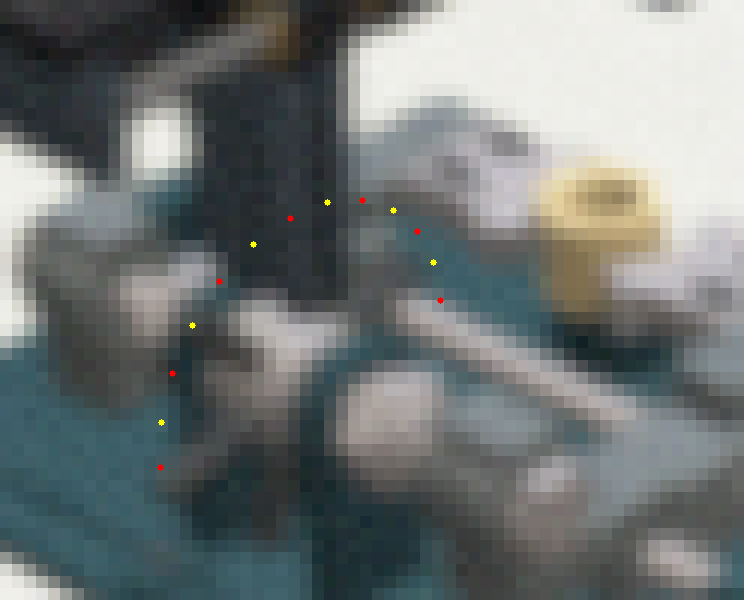

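The bars now stand near −90, −30 and +30°, so the push worked: the fingers' half thickness is about 13.5 mm and the bar ends near +30°. The second push is still free travel, so I'll log it as a force baseline at many offsets.

```bash
cat >> h.py <<'E'
def reset():
    x=off()/1e3
    ctrl.move_l(at(x-.006,.100),vel=.1);ctrl.move_l(at(x-.012,.127),vel=.12);ctrl.move_l(at(-.058,.127),vel=.2)
    return ctrl.move_l(at(-.058,.100),vel=.12,contact_N=8)
E
python3 - <<'E'
from h import *
ctrl.move_l(at(.001,.1),vel=.03,contact_N=20);print(off(),fx())
print(reset(),off(),ctrl.current_t(),fx())
print(ctrl.move_l(at(-.045,.1),vel=.06,contact_N=15),off())
for k in range(12):
    x=min(-.045+.004*(k+1),.001)
    c=ctrl.move_l(at(x,.100),vel=.03,contact_N=22);f=fx();print(c,off(),f,round(float(np.linalg.norm(f)),1),round(ctrl.current_t(),2))
    if x>=.001 or abs(f[2])>18:break
E
```

```text
0.3 [-6.   0.4  0.1]
False -57.7 19.7417 [ 0.5 -0.   0.1]
False -44.3
False -40.9 [-0.8 -0.7  0.4] 1.1 20.39
False -38.4 [-8.5  0.5  6.5] 10.7 20.68
True -38.4 [-5.7 -1.9 -2.8] 6.6 20.88
True -37.6 [-3.3  0.7  1.7] 3.8 21.12
True -37.0 [-3.1  0.5  2.3] 3.9 21.38
True -36.5 [-2.4  0.9  1. ] 2.8 21.68
True -35.8 [-3.2  0.9  0.9] 3.4 21.99
True -35.0 [-1.8  2.   1.2] 2.9 22.33
True -34.1 [-1.2  0.8 -1.7] 2.2 22.69
True -32.4 [-1.5  0.2 -0.8] 1.7 23.08
False -2.4 [-7.1 -2.6 -2.4] 7.9 24.3
False -0.4 [-6.3 -1.  -1.4] 6.5 24.55
```

The second push went through, but with stick-slip while the bar leaned back (−30°). I'll end each push near +40° so the next bar starts around −20°, and use small guarded steps with a torque estimate, since the jaws may now touch.

```bash
cat >> h.py <<'E'
def tau():
    f=fx();xf=off()+13.5
    z=np.sqrt(max(48**2-xf**2,1)) if xf<-5 else 31
    return round(float(-z*f[0]+xf*f[2])/1e3,2)
def reset():
    x=off()/1e3
    ctrl.move_l(at(x-.001,.127),vel=.12);ctrl.move_l(at(-.054,.127),vel=.2)
    return ctrl.move_l(at(-.054,.100),vel=.12,contact_N=8)
def push(start,end=.006,step=.004,thrB=14,thrF=7,tmax=.33,v=.02,nc=2):
    ctrl.move_l(at(start,.1),vel=.08,contact_N=10);x=start;cc=0
    while x<end:
        x=min(max(x,off()/1e3-.002)+step,end);back=off()<-20
        c=ctrl.move_l(at(x,.1),vel=v,contact_N=thrB if back else thrF);t=tau()
        print(int(c),off(),fx(),"tau",t,round(ctrl.current_t(),2))
        if c: x=off()/1e3; cc+=1
        else: cc=0
        if not back and (t>tmax or cc>=nc): return True
        if cc>6: return True
    return False
E
python3 - <<'E'
from h import *
print(push(off()/1e3,step=.003))
print(reset(),off(),fx(),ctrl.current_t())
print(push(-.036),ctrl.current_t())
cv2.imwrite("pics/scene7.png",ctrl.read_camera("scene"))
E
```

```text
0 1.9 [-5.8 -0.1  1.1] tau 0.2 25.1
0 4.6 [-7.3 -0.6 -0.8] tau 0.21 25.4
0 4.8 [-7.1  0.4 -0.3] tau 0.21 25.65
False
False -53.8 [0.7 0.3 0.2] 26.8417
1 -35.1 [-2.1  0.7  2. ] tau 0.05 27.37
1 -34.6 [-1.7  0.6  1.4] tau 0.04 27.6
1 -33.9 [-3.8 -0.1  2.2] tau 0.12 27.84
1 -33.2 [-1.4  0.4  2. ] tau 0.02 28.08
1 -32.2 [-2.5 -1.   1.5] tau 0.08 28.33
1 -31.2 [-1.9 -1.   2.1] tau 0.05 28.58
1 -29.8 [-1.7 -0.2  2.6] tau 0.03 28.84
True 28.8417
```

Run:
```python
import cv2,numpy as np
D=[cv2.resize(cv2.imread(f"pics/scene{k}.png")[165:205,212:272],(800,300) if 0 else (450,300),interpolation=3) for k in(3,7)]
cv2.imwrite("pics/v7.png",np.vstack(D)[:600])
```

```text
(no output)
```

View pics/v7.png

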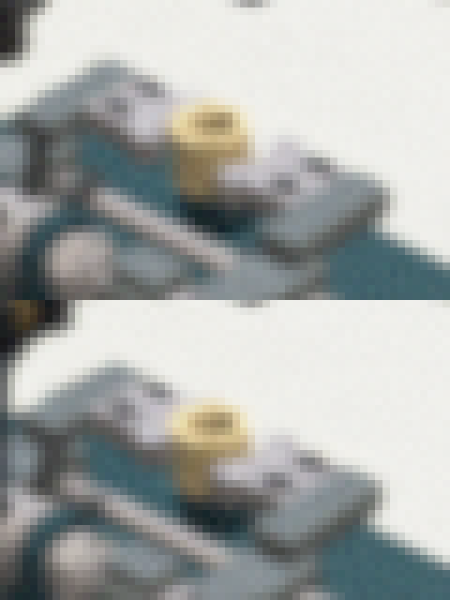

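Both jaws have moved in by about 1 px (3 mm) and the bushing is unmoved and upright. The resistance comes from tip friction on the back-leaning bar, so I'll follow the bar tip's arc in z to avoid sliding.

```bash
cat >> h.py <<'E'
W=8.
def arc(x): # TCP z (m) for offset x (m): keeps the same point of the finger on the bar's tip
    u=min(abs(x+W/1e3),.030); return max(.057+np.sqrt(.048**2-u**2),.0985)
def tau():
    f=fx();xf=off()+W;z=np.sqrt(max(48**2-xf**2,1)) if xf<-4 else (ctrl.current_tool_pos()[2]-.07)*1e3+1
    return round(float(-z*f[0]+xf*f[2])/1e3,2)
def push2(start=None,end=.010,step=.005,thr=8,v=.025,tmax=.31,nc=2,thr_back=None):
    if start is not None: ctrl.move_l(at(start,arc(start)),vel=.08,contact_N=10)
    x=off()/1e3;cc=0
    while x<end-.001:
        x=min(off()/1e3+step,end)
        T=thr_back if thr_back and off()<-18 else thr
        c=ctrl.move_l(at(x,arc(x)),vel=v,contact_N=T);t=tau()
        print(int(c),off(),fx(),"tau",t,round(ctrl.current_t(),2))
        cc=cc+1 if c else 0
        if t>tmax or cc>=nc: return True
    return False
E
python3 - <<'E'
from h import *
print(push2(thr=9,thr_back=18,nc=4))
E
```

```text
0 -25.2 [-4.8 -1.3 -0.9] tau 0.23 29.27
0 -20.3 [-3.7 -2.6  0.6] tau 0.16 29.62
0 -15.3 [-3.4 -2.  -0.2] tau 0.16 29.98
0 -10.3 [-2.9 -1.3 -0.9] tau 0.11 30.32
0 -5.3 [-3.6 -2.1 -1.7] tau 0.12 30.68
0 -0.4 [-3.7 -1.1 -1.6] tau 0.12 31.02
0 4.5 [-4.3  0.  -0.6] tau 0.14 31.38
0 9.4 [-4.8  0.5  0.2] tau 0.16 31.73
False
```

Smooth now. Next push, with the same guards.

Run:
```python
from h import *
print(reset(),off(),ctrl.current_t())
r=push2(start=-.034,thr=8,thr_back=11,nc=2);print(r,ctrl.current_t())
cv2.imwrite("pics/scene8.png",ctrl.read_camera("scene"))
```

```text
False -53.7 32.925
0 -28.2 [-5.5 -0.4  5.8] tau 0.12 33.65
0 -23.4 [-5.7  0.1  6.1] tau 0.17 34.0
0 -18.5 [-5.2  0.   5.8] tau 0.18 34.35
0 -13.5 [-4.7  0.2  5.4] tau 0.19 34.7
0 -8.3 [-3.2  0.   2.6] tau 0.12 35.05
0 -3.2 [-3.8 -0.7  2.7] tau 0.15 35.41
0 1.8 [-2.6  0.6  2.9] tau 0.12 35.77
0 6.6 [-4.   0.5  2.1] tau 0.16 36.12
0 9.6 [-4.6  0.7 -0.7] tau 0.14 36.41
False 36.4083
```

Run:
```python
from h import *
print(reset(),off(),ctrl.current_t())
r=push2(start=-.032,step=.004,thr=8,thr_back=10,nc=1,tmax=.25);print(r,ctrl.current_t())
cv2.imwrite("pics/scene9.png",ctrl.read_camera("scene"))
```

```text
False -53.7 37.6667
0 -28.1 [-4.5 -0.6  2. ] tau 0.16 38.38
0 -24.8 [-5.8  0.4  3.7] tau 0.2 38.67
0 -21.6 [-6.6  0.2  3.9] tau 0.25 38.97
0 -18.3 [-6.2 -0.1  3.9] tau 0.25 39.25
0 -15.0 [-6.5  0.3  4.7] tau 0.28 39.53
True 39.5333
```

Run:
```python
import cv2,numpy as np
D=[cv2.resize(cv2.imread(f"pics/scene{k}.png")[165:205,212:272],(450,300),interpolation=3) for k in(8,9)]
cv2.imwrite("pics/v8.png",np.vstack(D)[:600])
```

```text
(no output)
```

View pics/v8.png

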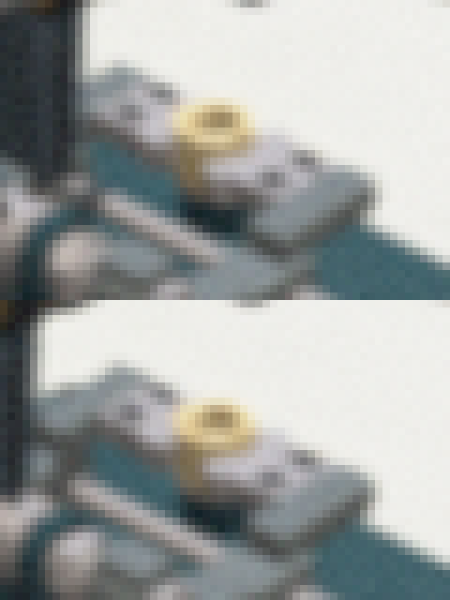

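Both jaws are now against the bushing and the torque has begun to climb (0.18 → 0.28). I'll go on in 1.5–2 mm steps and stop once it is clearly about 1.6 to 1.7 times the free level.

Run:
```python
from h import *
for k in range(3):
    x=off()/1e3+.002
    c=ctrl.move_l(at(x,arc(x)),vel=.02,contact_N=8);a=fx(),tau();ctrl.sleep(.15);t=tau();print(c,off(),a,fx(),t,ctrl.current_t())
    if max(t,a[1])>=.31:break
```

```text
False -13.9 (array([-7.3,  0.1,  5.9]), 0.31) [-6.6  1.1  4.6] 0.29 39.9833
```

The estimate is now about 45–60 N per jaw. As a bounded check, I'll back off and re-push slowly from zero load, stopping at 10.3 N total. That lies between "well held" (8.5 N) and "too tight" (11 N).

Run:
```python
from h import *
x0=off()/1e3;z=ctrl.current_tool_pos()[2]
ctrl.move_l(at(x0-.004,z),vel=.05);ctrl.sleep(.2);print(off(),fx())
c=ctrl.move_l(at(x0+.003,z),vel=.012,contact_N=10.3);print(c,off(),fx(),tau());ctrl.sleep(.15);print(off(),fx(),tau(),ctrl.current_t())
```

```text
-17.6 [-0.1  0.5 -0.3]
True -13.3 [-0.7  0.1  2.1] 0.02
-13.4 [-0.7  0.4  0.7] 0.03 41.1167
```

The turnbuckle took 10.3 N with only about 0.5 mm more travel, so it is clearly stiff. I'll stop here, retreat and take a final look.

Run:
```python
from h import *
ctrl.move_l(at(-.022,.105),vel=.06);ctrl.move_l(at(-.03,.16),vel=.12);ctrl.move_l(at(-.09,.22),vel=.15)
ctrl.goto([.45,-.05,.30],RC);print(ctrl.current_t(),fx())
s=ctrl.read_camera("scene");t=ctrl.read_camera("top");cv2.imwrite("pics/s10.png",s);cv2.imwrite("pics/t10.png",t)
D=np.zeros((600,800,3),np.uint8)
D[:300,:400]=cv2.resize(s[150:225,190:290],(400,300),interpolation=3);D[:300,400:]=cv2.resize(t[150:225,155:255],(400,300),interpolation=3)
D[300:,:400]=cv2.resize(s,(400,300));D[300:,400:]=cv2.resize(t,(400,300));cv2.imwrite("pics/v9.png",D)
```

```text
43.6417 [ 0.1  0.1 -0.1]
```

View pics/v9.png

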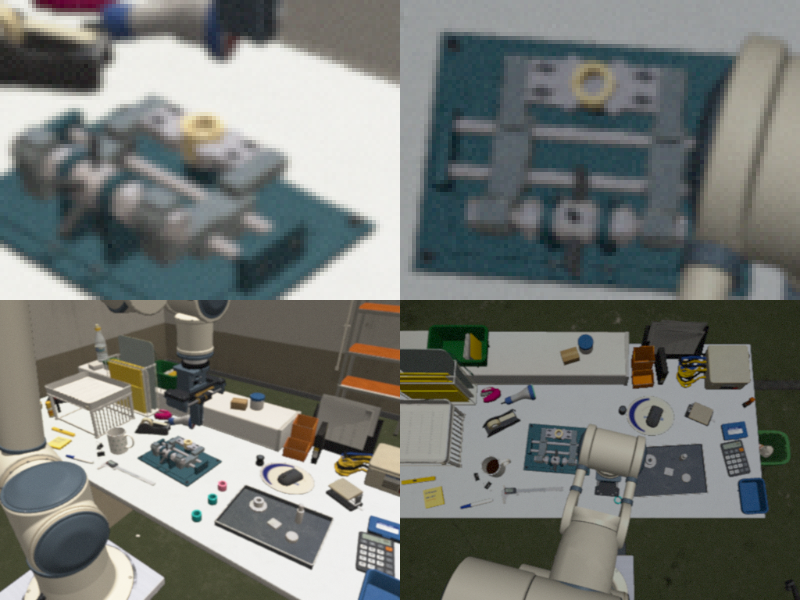

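The bushing stands upright and centred, with both V jaws closed on it (top crop (594,85)). The tray and the other items are where they were, and the robot is clear.

```bash
python3 -c "
from bench import ctrl
ctrl.sign_off();print(ctrl.current_t())"
```

```text
the job is handed in; nothing more can be done
the job is handed in; nothing more can be done
```

The brass bushing is on the rest and clamped between both jaws, and I handed the job in at about 44 s of the 72 s allowed. I set it down, let go, then turned the turnbuckle by its bars in six pushes, tops towards the rest, until it went clearly stiff.

**Final checks**
- **Position:** the last pictures show the bushing upright with both V jaws closed on it. The tray and the other items look unmoved, and the robot is clear with no force on the tool.
- **Tightness:** estimated turning torque rose from about 0.18 (jaws free) to about 0.30 N m. A slow re-push from zero load stopped at its 10.3 N limit after about 0.5 mm more travel. That suggests roughly 45–60 N a jaw, but it is an estimate from noisy force readings, so I can't rule out a value near either limit.

**What did not go to plan**
- **Set-down:** contact came about 5 mm higher than I calculated, with some sideways force. Pictures taken after release showed the bushing seated upright, within about 2 mm of the rest's centre.
- **First pushes:** the fingertip rode onto a bar tip once (about 17 N), and back-leaning bars stuck until I followed the tip's arc.
- **Pictures:** I viewed 12, two past the budget of 10.

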